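# Unlock the tart press, lift its arm off the ball and hold it up

## Robot

A 6-joint arm with a two-finger parallel gripper is mounted at the origin on the work surface. World frame = base frame: x ahead of the robot, y to its left, z up, the work surface at z = 0. Lengths are in m, angles in rad, forces in N, time in s.
With the tool pointing down it reaches from about 0.3 to 0.775 m from the base axis. Payload 14.6 kg.
Tool frame: the origin (TCP) lies at the very end of the fingers, on their centre line; the grasp point (between the pads) lies 19 mm behind it; z points along the fingers, y is the direction in which the jaws open and shut (so a half turn about z gives the same grasp; the last joint's range is limited). The gripper opens to 94 mm and grips with 3 to 60 N. Pads are 16 mm wide; open, the fingers measure 119 mm over their backs; the gripper's body (75 mm by 177 mm) begins 78 mm behind the grasp point.
Start: joints at [1.267, 0.3, 1.521, -0, 1.321, -0.067], TCP at [0.129, 0.535, 0.205] pointing down, gripper open.
Joint ranges: [-3.03, 3.03], [-0.79, 2.21], [0.23, 2.52], [-1.04, 4.18], [0, 3.07], [-2.55, 2.55]. Speed limits (rad/s): [2.22, 2.22, 2.57, 3.14, 3.14, 3.14].

## Interface

Orientations are given as a rotation vector (axis times angle).
In Python, from station import ctrl gives the robot as it stands.
- The arm moves only by the tool drive_tool, never from a script. Its argument "rows" is a list of rows, each an object with "offset": the shift along the tool's x, y, z in m, a list of three; "yaw": the turn about the tool's z in rad. In form: [{"offset": [tx, ty, tz], "yaw": yaw}, ...]. A call has exactly 10 rows; each row shifts and turns the commanded pose from where the row before left it, along the tool's axes as they then stand; what a row does not reach is not made up. A row lasts 1/8 s, in which the tool goes at most 62.5 mm and 10.7 degrees, less where a joint would pass 70% of its speed; a pose out of reach is approached as far as the arm can. A call is refused whole if a number of a shift passes 0.0625 or a number of a turn 0.188, either way. A call with a gripper value outside its range is refused whole. "hand" is the opening, from 0 (shut) to 1 (fully open), set as the call begins (left out, the last holds). The fingers move at their own pace and stop on an object; the grip force is fixed at half the most. Time passes only in rows, so rows that do not move let the fingers close, or fill a call up. It gives the time, the measured TCP pose, the force and the opening at its end, in the units of the state.
- ctrl.read_state(): the state, without advancing time (a new reading comes with each control period).
- ctrl.camera(name): name is "scene" or "top" or "wrist"; returns a dict with "image" (400x640x3 uint8, red, green, blue), "fx", "fy", "cx", "cy" (pixels), "dist_coeffs" ([k1, k2, p1, p2, k3] as OpenCV has them; the pictures are not rectified), "R" (3x3) and "t" (3): a world point X has camera coordinates R X + t. Camera axes: x right, y down, z forward; pixel columns grow to the right and rows downward; lengths in m; the calibration is good to about 2 mm. A picture is of the moment at which its call begins. There is no depth.
- ctrl.hand_in(): hands the job in, once; it reports no verdict.
The state is a dict: "time": time; "q": joint angles; "joint_vel": joint speeds; "tau": joint torques, N m; "tool_pos": TCP position; "eef_rot": TCP orientation; "wrist_force": force on the tool from outside, world axes, zero at the start; "torque": the same for the moment, N m; "opening": finger opening in m.
Only numpy, scipy, OpenCV 4.12 (cv2) and the standard library are available. Lean on these libraries where they do the work, as an engineer would, in place of code of your own. Each camera call takes 0.05 s, during which the arm holds its last target. There are 200 camera calls.

## Task

The tart press is locked: a red safety collar sits over the post on its arm and blocks the yellow latch. Lift the collar up off the post and stand it upright on the round cork mat without dropping it; then, with the press arm still down, pull the latch by its blue knob all the way sideways against its spring, lift the arm off its ball by at least 8 cm at the free end, and finish while still holding it up. Leave the bowl, the jar and the dough scraper where they are.

Things in the scene. Friction and masses are not known exactly. Their poses are not given: they have to be found in the camera images.
- press: Tart press fixed on the worktop, grey base plate 150 x 390 x 20 mm. Origin on the worktop under the ball; z up. The steel press arm runs from there along the press's own +y to its hinge: a bar 44 mm wide, underside 82 mm and top 106 mm above the worktop, from y = -20 to 316 mm. The latch is pulled along the press's own -x (towards the robot). The ball on its stud is 28 mm across, centre 60 mm up.
- post (a point): Top of the lock post on the press arm, 14 mm diameter, 148 mm above the worktop, at x = 0, y = 95 mm of the press frame.
- hinge (a point): The press arm's hinge, at x = 0, y = 300 mm, z = 94 mm of the press frame; its axis is the press's x. The arm's free end swings up about it; the knob then moves on an arc about the hinge and leans towards the hinge with the arm.
- beam (a joint): Angle of the press arm about its hinge: 0 lying down on the ball, growing as the free end is raised, up to 0.8 rad. 0.27 rad raises the free end by 80 mm. The arm falls back if let go; about 4 N at the knob lifts it.
- coupler (a point): Point on the arm's free end that sits at the ball's centre while the arm is down (then 60 mm above the worktop).
- latch (a joint): Travel of the latch on the arm along the press's -x: 0 locked (a fork lies under the ball, the arm cannot rise), 0.026 m at its stop. The fork clears the ball from 0.020 m. The spring pulls back with 3 N at 0 and 7 N at the stop and returns it when let go. With the collar on its post the latch is stopped after about 10 mm.
- knob (a point): Centre of the latch's blue knob, an upright block 20 mm (press x) x 26 mm (press y) x 40 mm high, top 156 mm above the worktop, on the yellow latch plate (top 116 mm up). Grip it from above across its 20 mm, fingers closing along the press's x; lifting it lifts the arm. A yellow bar of the latch, top 118 mm up, runs beside it at x = 22 to 29 mm towards the collar, to y = 83 mm of the press frame.
- collar_mid (a point): Centre (half-way up) of the red collar, a plastic ring 44 mm outer, 20 mm inner diameter, 40 mm high, about 70 g, over the lock post, standing on the arm (underside 106 mm up); z is its axis. It must rise 45 mm to clear the post. Grip it across its outside from above, fingers closing along the press's y: the latch's yellow bar is beside it on +x.
- collar: The same red collar; origin at the centre of its underside.
- mat: Round cork mat, 120 mm diameter, 6 mm thick, fixed on the worktop to the right of the press; origin at the centre of its underside.
- bowl: White bowl, 104 mm diameter, 55 mm high; leave alone. Origin under its centre.
- jar: Amber jar, 66 mm diameter, 70 mm high; leave alone. Origin under its centre.
- scraper: Dough scraper lying flat, steel blade 110 mm wide with a blue grip, 118 mm long, 16 mm high; leave alone. Origin on the worktop near its middle.
Not all that is in view belongs to the job. There is more than one size of the mat; the job needs the smallest.

How it is judged:
By the outcome, as a careful person would: the job done as asked, in the order asked, and still so for the second after the job is handed in, while the arm keeps its last pose, push and grip.
It also fails if it takes over 58 s, if anything falls off the work surface, if the arm or the gripper's body presses on something with over 40 N, if the wrist force passes 120 N, or if a joint passes its speed limit or range.

## Working session

There is one attempt and no reset: what is moved stays moved. The work goes in short steps, Python scripts to look and compute and a tool call to move; the robot and the scene stay as the last step left them, time stands still between calls to the robot, and variables do not carry over. Pictures are saved under pics/ and viewed, about 8 in all and at most 12, crops included, and the job is handed in when it is done.

Besides the shell and the picture viewer there is one more tool, called after ">>>" in YAML: its name, and indented under it one key for each argument. drive_tool: Moves the arm, as the interface text tells. Its arguments: {"type":"object","properties":{"rows":{"type":"array"},"hand":{"type":"number"}},"required":["rows"]}

```bash
mkdir -p pics
cat > h.py <<'E'
import numpy as np, cv2
from station import ctrl
from scipy.spatial.transform import Rotation as Ro
def cam(n,save=None):
    c=ctrl.camera(n); c['K']=np.array([[c['fx'],0,c['cx']],[0,c['fy'],c['cy']],[0,0,1.]]); c['d']=np.array(c['dist_coeffs'],float)
    c['R']=np.array(c['R']);c['t']=np.array(c['t'])
    if save: cv2.imwrite('pics/'+save,c['image'][:,:,::-1])
    return c
def ray(c,uv,z):
    p=cv2.undistortPoints(np.array([[uv]],float),c['K'],c['d'])[0,0]
    o=-c['R'].T@c['t']; d=c['R'].T@np.array([p[0],p[1],1]); return o+d*(z-o[2])/d[2]
def proj(c,X):
    return cv2.projectPoints(np.array(X,float).reshape(-1,3),cv2.Rodrigues(c['R'])[0],c['t'],c['K'],c['d'])[0][:,0]
def blobs(c,lo,hi,amin=60):
    h=cv2.cvtColor(c['image'],cv2.COLOR_RGB2HSV); m=cv2.inRange(h,np.array(lo),np.array(hi))
    n,l,s,ce=cv2.connectedComponentsWithStats(m)
    return [(s[i].tolist(),ce[i].round(1).tolist()) for i in range(1,n) if s[i][4]>=amin],l
E
python3 - <<'E'
from h import *
import pickle
C={n:cam(n) for n in('top','scene')}
pickle.dump(C,open('c0.pkl','wb'))
cv2.imwrite('pics/a_top.png',C['top']['image'][:,:,::-1]);cv2.imwrite('pics/a_scene.png',C['scene']['image'][:,:,::-1])
s=ctrl.read_state();print(s)
E
```

```text
{'time': 0.1, 'q': array([ 1.26740767e+00,  3.00409830e-01,  1.52151386e+00, -2.48506874e-06,
        1.32071246e+00, -6.65971633e-02]), 'joint_vel': array([ 5.80272134e-04, -1.71385021e-03, -3.04435390e-04, -7.46233951e-05,
       -7.73200728e-05,  1.68649886e-04]), 'tau': array([ 1.30506156e-03, -5.32640183e+01, -3.53291953e+01,  7.09858630e-02,
        2.34616647e-02, -6.17613114e-05]), 'tool_pos': array([0.12895259, 0.53442515, 0.20494838]), 'eef_rot': array([-3.71059444e-01, -3.11941110e+00,  1.61175618e-03]), 'wrist_force': array([ 0.00115219,  0.13328445, -0.34875391]), 'torque': array([-0.02617687,  0.00185055,  0.07004712]), 'opening': 0.09425743857385063}
```

View pics/a_top.png

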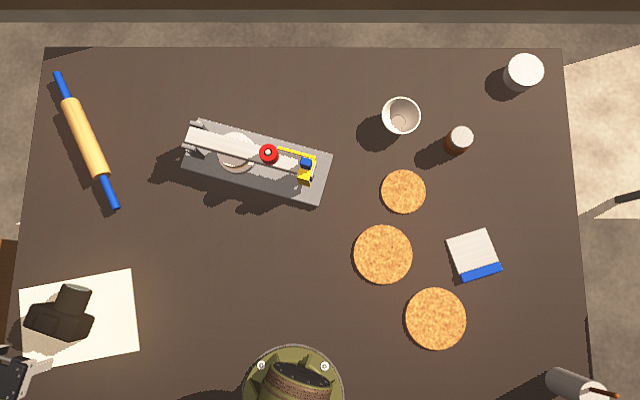

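View pics/a_scene.png

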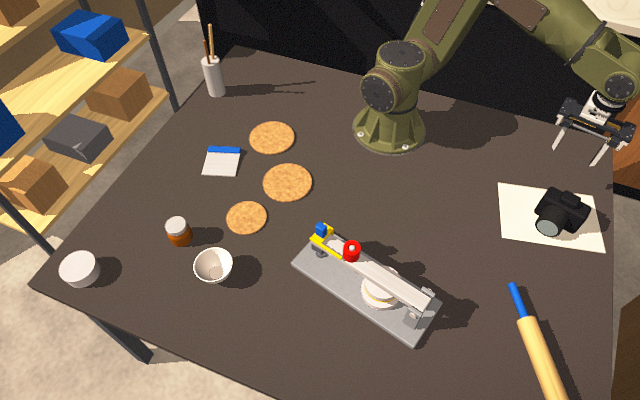

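The top view (up is +x, left is +y) shows the red collar at (268,153), the blue knob at (306,162), and the press running up-left to its hinge near (190,135).

- **Mat:** there are three cork discs, at (403,191), (383,254) and (435,318). The first is the smallest, so I choose it.
- **Knob:** other blue things are the scraper grip at (481,272) and the rolling-pin handles at (64,85) and (109,192). The knob is the blue block on the yellow plate.
- **Collar:** it is the only red thing.

Run:
```python
from h import *
import pickle
C=pickle.load(open('c0.pkl','rb'))
for n,c in C.items():
    h=cv2.cvtColor(c['image'],cv2.COLOR_RGB2HSV)
    print(n,'cam',(-c['R'].T@c['t']).round(3))
    for nm,lo,hi,z in(('red',(0,180,90),(6,255,255),.126),('blue',(105,140,60),(125,255,255),.136),('yel',(24,180,100),(34,255,255),.116),('cork',(8,90,130),(20,220,255),.006)):
        b,l=blobs(c,lo,hi,40)
        for s,ce in b:
            i=l[int(ce[1]),int(ce[0])]
            e=''
            if nm=='cork' and i:
                cn=cv2.findContours((l==i).astype('uint8'),0,1)[0]; q=cv2.convexHull(max(cn,key=len))[:,0]
                W=np.array([ray(c,p,z)[:2] for p in q]); (x,y),r=cv2.minEnclosingCircle(W.astype('f4'));e=(round(x,3),round(y,3),'d',round(2*r,3))
            print(nm,s,ce,ray(c,ce,z).round(3),e)
c=C['top'];im=c['image'][100:230,170:440,::-1]
cv2.imwrite('pics/crop.png',cv2.resize(im,None,fx=2.9,fy=2.9,interpolation=2))
```

```text
top cam [ 0.305 -0.08   1.079]
red [259, 144, 20, 19, 221] [268.4, 153.0] [0.593 0.062 0.126] 
blue [53, 71, 18, 28, 227] [61.2, 84.3] [0.765 0.588 0.136] 
blue [300, 156, 12, 14, 90] [305.8, 161.7] [ 0.569 -0.03   0.136] 
blue [99, 175, 21, 35, 292] [109.0, 191.8] [0.491 0.439 0.136] 
blue [460, 262, 43, 21, 395] [481.0, 271.9] [ 0.313 -0.432  0.136] 
yel [277, 147, 39, 35, 180] [302.0, 163.2] [ 0.57  -0.019  0.116] 
cork [72, 97, 40, 77, 203] [93.2, 135.2] [0.677 0.571 0.006] (0.68, 0.577, 'd', 0.259)
cork [61, 99, 41, 79, 407] [77.3, 137.4] [0.67  0.615 0.006] (0.673, 0.608, 'd', 0.251)
cork [381, 169, 45, 45, 1540] [403.0, 190.8] [ 0.527 -0.285  0.006] (0.526, -0.285, 'd', 0.123)
cork [353, 224, 60, 61, 2733] [382.9, 254.0] [ 0.358 -0.228  0.006] (0.359, -0.228, 'd', 0.157)
cork [405, 287, 62, 64, 2981] [435.7, 318.3] [ 0.197 -0.36   0.006] (0.198, -0.36, 'd', 0.157)
cork [284, 380, 45, 20, 321] [304.1, 390.9] [ 0.018 -0.029  0.006] (0.029, -0.033, 'd', 0.113)
scene cam [1.123 0.194 1.063]
red [343, 240, 18, 22, 282] [351.1, 250.8] [0.59  0.061 0.126] 
blue [50, 9, 79, 53, 2778] 
[... 724 characters left out ...]
, 14, 48] [380.5, 75.5] [-0.261 -0.112  0.006] (-0.245, -0.111, 'd', 0.104)
cork [613, 99, 27, 72, 872] [629.1, 142.4] [-0.245  0.801  0.006] 
cork [248, 121, 46, 34, 1210] [271.0, 137.2] [ 0.201 -0.36   0.006] (0.199, -0.36, 'd', 0.163)
cork [262, 163, 50, 40, 1544] [286.5, 182.2] [ 0.362 -0.228  0.006] (0.36, -0.229, 'd', 0.161)
cork [225, 201, 42, 34, 1095] [245.8, 217.4] [ 0.53  -0.285  0.006] (0.528, -0.285, 'd', 0.124)
cork [0, 221, 28, 14, 54] [13.9, 227.9] [ 0.824 -0.914  0.006] (0.823, -0.918, 'd', 0.115)
cork [527, 316, 42, 84, 467] [549.2, 359.0] [0.63  0.596 0.006] (0.624, 0.589, 'd', 0.209)
cork [516, 319, 34, 81, 275] [533.2, 363.3] [0.655 0.56  0.006] (0.64, 0.557, 'd', 0.197)
```

View pics/crop.png

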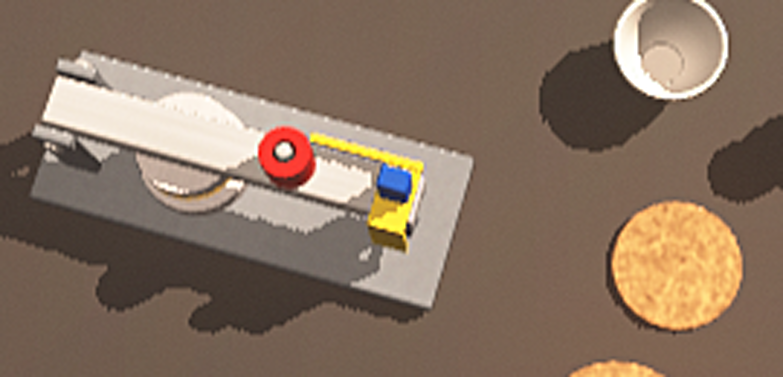

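The crop confirms the collar on its post, the knob on the yellow plate with the bar on the +x side, and the small cork disc (0.123 m measured, 0.120 m given). Collar and knob agree in both views, and they are 95 mm apart as expected.

```bash
cat >> h.py <<'E'
def plan(x,y,z,a=None,s=None):
    "shift in tool axes and yaw (tool z) to bring TCP to x,y,z and tool y axis to world angle a (mod pi)"
    s=s or ctrl.read_state(); R=Ro.from_rotvec(s['eef_rot']).as_matrix()
    ta=np.arctan2(R[1,1],R[0,1])
    off=R.T@(np.array([x,y,z])-s['tool_pos']); yaw=0 if a is None else -(((a-ta)+np.pi/2)%np.pi-np.pi/2)
    print('t',round(s['time'],2),'pos',s['tool_pos'].round(4),'ta',round(np.degrees(ta),2),'q',s['q'].round(2),'open',round(s['opening'],4),'F',s['wrist_force'].round(1),'z-axis',R[:,2].round(3))
    print('shift',off.round(4),'yaw',round(yaw,4))
E
python3 - <<'E'
from h import *
import pickle
C=pickle.load(open('c0.pkl','rb'));c=C['top']
P=[ray(c,(u/2.9+170,v/2.9+100),.02)[:2] for u,v in((82,50),(472,157),(435,307),(32,197))]
for a,b in((1,0),(2,3)): d=P[a]*-1+P[b]; print(np.degrees(np.arctan2(d[1],d[0])),np.linalg.norm(d))
d=P[1]-P[2];print(np.degrees(np.arctan2(d[1],d[0])),np.linalg.norm(d))
for k in('top','scene'):
  h=C[k]; 
print('collar-knob',np.degrees(np.arctan2(.0615+.031,.5915-.5665)))
plan(.58,.05,.25,np.radians(75))
E
```

```text
74.51009139893962 0.38472789398303947
75.07530212634302 0.38874070845103453
-13.022072095421722 0.14521880706966178
collar-knob 74.87599269168943
t 0.1 pos [0.129  0.5344 0.2049] ta 76.43 q [ 1.27  0.3   1.52 -0.    1.32 -0.07] open 0.0943 F [ 0.   0.1 -0.3] z-axis [-0.    -0.001 -1.   ]
shift [-0.5521 -0.3651 -0.0447] yaw 0.025
```

>>> drive_tool:
  rows:
    - {"offset": [-0.02, -0.013, -0.006], "yaw": 0.025}
    - {"offset": [-0.036, -0.024, -0.006], "yaw": 0}
    - {"offset": [-0.036, -0.024, -0.006], "yaw": 0}
    - {"offset": [-0.036, -0.024, -0.006], "yaw": 0}
    - {"offset": [-0.036, -0.024, -0.006], "yaw": 0}
    - {"offset": [-0.036, -0.024, -0.006], "yaw": 0}
    - {"offset": [-0.036, -0.024, -0.006], "yaw": 0}
    - {"offset": [-0.036, -0.024, -0.003], "yaw": 0}
    - {"offset": [-0.036, -0.024, 0], "yaw": 0}
    - {"offset": [-0.036, -0.024, 0], "yaw": 0}
  hand: 1

```text
time: 1.35
tool_pos: [0.4032, 0.2236, 0.2503]
eef_rot: [-0.41, -3.115, 0.0]
wrist_force: [-0.7, 0.1, -0.1]
opening: 0.0935
```

>>> drive_tool:
  rows:
    - {"offset": [-0.036, -0.024, 0], "yaw": 0}
    - {"offset": [-0.036, -0.024, 0], "yaw": 0}
    - {"offset": [-0.036, -0.024, 0], "yaw": 0}
    - {"offset": [-0.036, -0.024, 0], "yaw": 0}
    - {"offset": [-0.033, -0.019, 0], "yaw": 0}
    - {"offset": [-0.02, -0.008, 0], "yaw": 0}
    - {"offset": [0, 0, 0], "yaw": 0}
    - {"offset": [0, 0, 0], "yaw": 0}
    - {"offset": [0, 0, 0], "yaw": 0}
    - {"offset": [0, 0, 0], "yaw": 0}

```text
time: 2.6
tool_pos: [0.5606, 0.0555, 0.2507]
eef_rot: [0.409, 3.115, 0.0]
wrist_force: [-0.6, 0.2, -0.8]
opening: 0.0939
```

Run:
```python
from h import *
c=cam('wrist','w1.png'); print((-c['R'].T@c['t']).round(3))
for nm,lo,hi,z in(('red',(0,180,60),(6,255,255),.146),('blue',(105,140,60),(125,255,255),.156)):
    b,l=blobs(c,lo,hi,100)
    for s,ce in b: print(nm,s,ce,ray(c,ce,z).round(4))
print(proj(c,[[.5915,.0615,.146],[.5665,-.031,.156]]))
plan(.5915,.0615,.112,np.radians(74.8))
```

```text
[0.486 0.075 0.43 ]
red [311, 193, 42, 49, 1316] [331.2, 217.0] [0.583  0.0618 0.146 ]
blue [621, 9, 19, 45, 492] [632.7, 27.3] [0.4833 0.3468 0.156 ]
blue [222, 206, 33, 28, 671] [238.7, 217.4] [ 0.5573 -0.0229  0.156 ]
[[332.9672686  224.88789673]
 [233.86314666 228.18981224]]
t 2.65 pos [0.5607 0.0554 0.2506] ta 75.03 q [ 0.03  0.3   1.42  0.    1.43 -1.28] open 0.0936 F [0.2 0.2 0.2] z-axis [ 0.  0. -1.]
shift [-0.0281  0.0138  0.1387] yaw 0.004
```

View pics/w1.png

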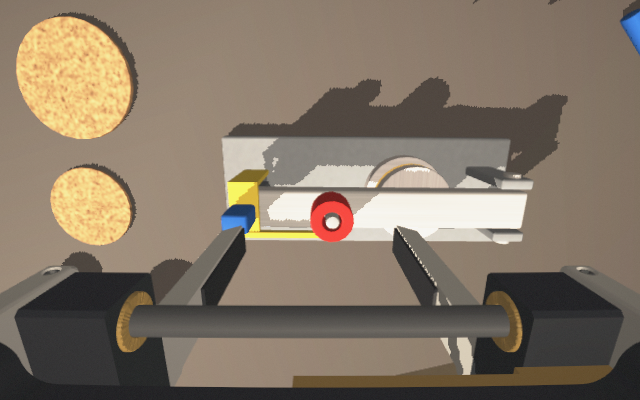

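The wrist view (image down is +x) shows the collar ring at (332,217) with the post top at about (332,222), and the knob at (238,217). The fingers straddle the collar along press y. I'll refine using the post top.

Run:
```python
from h import *
im=cv2.imread('pics/w1.png');c=cam('wrist')
h=cv2.cvtColor(im,cv2.COLOR_BGR2HSV)
red=cv2.inRange(h,(0,180,60),(6,255,255)); 
cn=max(cv2.findContours(red,0,1)[0],key=len); f=np.zeros_like(red); cv2.drawContours(f,[cv2.convexHull(cn)],-1,255,-1)
f=cv2.erode(f,np.ones((9,9)))
m=((f>0)&(h[:,:,1]<90)&(h[:,:,2]>110)).astype('uint8')
n,l,s,ce=cv2.connectedComponentsWithStats(m);i=1+s[1:,4].argmax();print(s[i],ce[i],ray(c,ce[i],.148).round(4))
for p in((332,242),(311,221),(353,221)): print(ray(c,p,.146).round(4))
# bright top face of knob
b=cv2.inRange(h,(105,140,60),(125,255,255)); x=h[200:240,215:262,2]*(b[200:240,215:262]>0)
for r in x[::3,::3]: print(' '.join('%3d'%v for v in r))
```

```text
[325 214  15  15 158] [332.20886076 221.70253165] [0.5874 0.0616 0.148 ]
[0.6091 0.0559 0.146 ]
[0.582  0.0414 0.146 ]
[0.5927 0.0816 0.146 ]
  0   0   0   0   0   0   0   0   0   0   0   0   0   0   0   0
  0   0   0   0   0   0   0   0   0   0   0   0   0   0   0   0
  0   0   0   0   0   0  88  89  91  90  90  91  91   0   0   0
  0   0   0   0   0  91  89  90  90  89  91  89  96 106   0   0
  0   0   0   0  90  89  90  89  90  91  90  94 106 105   0   0
  0   0   0 136 129 124 117 113 110 108 111 103 109 106   0   0
  0   0   0 231 230 229 229 228 227 227 189 111 109 108   0   0
  0   0   0 233 233 232 232 231 230 229 198 114 109   0   0   0
  0   0   0 235 235 234 234 233 232 231 207 113 109   0   0   0
  0   0   0 237 236 236   0   0   0   0 216 116   0   0   0   0
  0   0   0   0   0   0   0   0   0   0 192 120   0   0   0   0
  0   0   0   0   0   0   0   0   0   0 218   0   0   0   0   0
  0   0   0   0   0   0   0   0   0   0   0   0   0   0   0   0
  0   0   0   0   0   0   0   0   0   0   0   0   0   0   0   0
```

>>> drive_tool:
  rows:
    - {"offset": [-0.013, 0.0066, 0.01], "yaw": 0}
    - {"offset": [-0.013, 0.0066, 0.015], "yaw": 0.004}
    - {"offset": [0, 0, 0.025], "yaw": 0}
    - {"offset": [0, 0, 0.025], "yaw": 0}
    - {"offset": [0, 0, 0.022], "yaw": 0}
    - {"offset": [0, 0, 0.017], "yaw": 0}
    - {"offset": [0, 0, 0.014], "yaw": 0}
    - {"offset": [0, 0, 0.0105], "yaw": 0}
    - {"offset": [0, 0, 0], "yaw": 0}
    - {"offset": [0, 0, 0], "yaw": 0}

```text
time: 3.95
tool_pos: [0.5898, 0.0611, 0.1126]
eef_rot: [0.416, 3.113, 0.0]
wrist_force: [0.4, -0.1, 0.3]
opening: 0.0943
```

>>> drive_tool:
  rows:
    - {"offset": [0, 0, 0], "yaw": 0}
    - {"offset": [0, 0, 0], "yaw": 0}
    - {"offset": [0, 0, 0], "yaw": 0}
    - {"offset": [0, 0, 0], "yaw": 0}
    - {"offset": [0, 0, 0], "yaw": 0}
    - {"offset": [0, 0, 0], "yaw": 0}
    - {"offset": [0, 0, 0], "yaw": 0}
    - {"offset": [0, 0, 0], "yaw": 0}
    - {"offset": [0, 0, 0], "yaw": 0}
    - {"offset": [0, 0, 0], "yaw": 0}
  hand: 0

```text
time: 5.2
tool_pos: [0.5895, 0.061, 0.1119]
eef_rot: [-0.416, -3.114, 0.0]
wrist_force: [-0.1, -0.3, 0.0]
opening: 0.0428
```

>>> drive_tool:
  rows:
    - {"offset": [0, 0, -0.004], "yaw": 0}
    - {"offset": [0, 0, -0.008], "yaw": 0}
    - {"offset": [0, 0, -0.01], "yaw": 0}
    - {"offset": [0, 0, -0.012], "yaw": 0}
    - {"offset": [0, 0, -0.012], "yaw": 0}
    - {"offset": [0, 0, -0.014], "yaw": 0}
    - {"offset": [0, 0, -0.014], "yaw": 0}
    - {"offset": [0, 0, -0.014], "yaw": 0}
    - {"offset": [0, 0, -0.006], "yaw": 0}
    - {"offset": [0, 0, 0], "yaw": 0}

```text
time: 6.45
tool_pos: [0.5895, 0.0611, 0.2062]
eef_rot: [0.416, 3.114, 0.0]
wrist_force: [-0.1, -0.2, -1.1]
opening: 0.0429
```

Run:
```python
from h import *
plan(.527,-.285,.205); c=cam('scene')
cv2.imwrite('pics/s2.png',cv2.resize(c['image'][140:340,200:460,::-1],None,fx=2.5,fy=2.5))
```

```text
t 6.45 pos [0.5895 0.0611 0.2062] ta 74.77 q [ 0.04  0.39  1.39 -0.    1.35 -1.26] open 0.0429 F [-0.1 -0.2 -1.1] z-axis [ 0.  0. -1.]
shift [-0.0306 -0.3503  0.0012] yaw 0
```

View pics/s2.png

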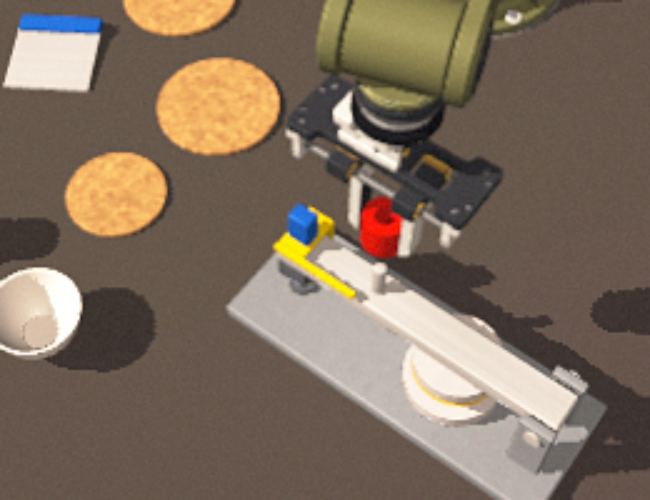

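The collar is in the fingers at crop pixel (380,228), well clear of the post at (379,275). I'll carry it to the mat.

>>> drive_tool:
  rows:
    - {"offset": [-0.002, -0.02, 0], "yaw": 0}
    - {"offset": [-0.003, -0.035, 0], "yaw": 0}
    - {"offset": [-0.004, -0.045, 0], "yaw": 0}
    - {"offset": [-0.004, -0.045, 0], "yaw": 0}
    - {"offset": [-0.004, -0.045, 0], "yaw": 0}
    - {"offset": [-0.004, -0.045, 0], "yaw": 0}
    - {"offset": [-0.004, -0.045, 0], "yaw": 0}
    - {"offset": [-0.003, -0.035, 0], "yaw": 0}
    - {"offset": [-0.003, -0.025, 0], "yaw": 0}
    - {"offset": [0, -0.01, 0], "yaw": 0}

```text
time: 7.75
tool_pos: [0.5264, -0.2865, 0.2054]
eef_rot: [-0.419, -3.113, -0.0]
wrist_force: [-0.2, 0.7, -1.3]
opening: 0.0428
```

>>> drive_tool:
  rows:
    - {"offset": [0, 0, 0.02], "yaw": 0}
    - {"offset": [0, 0, 0.03], "yaw": 0}
    - {"offset": [0, 0, 0.03], "yaw": 0}
    - {"offset": [0, 0, 0.03], "yaw": 0}
    - {"offset": [0, 0, 0.03], "yaw": 0}
    - {"offset": [0, 0, 0.02], "yaw": 0}
    - {"offset": [0, 0, 0.013], "yaw": 0}
    - {"offset": [0, 0, 0.008], "yaw": 0}
    - {"offset": [0, 0, 0], "yaw": 0}
    - {"offset": [0, 0, 0], "yaw": 0}

```text
time: 9.0
tool_pos: [0.5277, -0.285, 0.0257]
eef_rot: [0.416, 3.113, -0.001]
wrist_force: [0.7, 0.5, 0.4]
opening: 0.0427
```

Run:
```python
from h import *
plan(.527,-.285,.0125)
```

```text
t 9.0 pos [ 0.5277 -0.285   0.0257] ta 74.77 q [-0.56  0.61  1.53 -0.    1.01 -1.86] open 0.0427 F [0.7 0.5 0.4] z-axis [ 0.001 -0.001 -1.   ]
shift [ 0.0007 -0.0002  0.0132] yaw 0
```

>>> drive_tool:
  rows:
    - {"offset": [0, 0, 0.004], "yaw": 0}
    - {"offset": [0, 0, 0.004], "yaw": 0}
    - {"offset": [0, 0, 0.002], "yaw": 0}
    - {"offset": [0, 0, 0.001], "yaw": 0}
    - {"offset": [0, 0, 0.001], "yaw": 0}
    - {"offset": [0, 0, 0.001], "yaw": 0}
    - {"offset": [0, 0, 0.001], "yaw": 0}
    - {"offset": [0, 0, 0], "yaw": 0}
    - {"offset": [0, 0, 0], "yaw": 0}
    - {"offset": [0, 0, 0], "yaw": 0}

```text
time: 10.25
tool_pos: [0.5275, -0.2849, 0.0119]
eef_rot: [0.416, 3.114, -0.0]
wrist_force: [-5.3, 3.0, 10.0]
opening: 0.0434
```

The contact force shows the collar is on the mat. Releasing now.

>>> drive_tool:
  rows:
    - {"offset": [0, 0, 0], "yaw": 0}
    - {"offset": [0, 0, 0], "yaw": 0}
    - {"offset": [0, 0, 0], "yaw": 0}
    - {"offset": [0, 0, 0], "yaw": 0}
    - {"offset": [0, 0, 0], "yaw": 0}
    - {"offset": [0, 0, 0], "yaw": 0}
    - {"offset": [0, 0, 0], "yaw": 0}
    - {"offset": [0, 0, -0.01], "yaw": 0}
    - {"offset": [0, 0, -0.02], "yaw": 0}
    - {"offset": [0, 0, -0.03], "yaw": 0}
  hand: 0.9

```text
time: 11.5
tool_pos: [0.5273, -0.2848, 0.0725]
eef_rot: [-0.416, -3.114, -0.0]
wrist_force: [-0.1, 0.6, 0.2]
opening: 0.0844
```

>>> drive_tool:
  rows:
    - {"offset": [0, 0, -0.05], "yaw": 0}
    - {"offset": [0, 0, -0.05], "yaw": 0}
    - {"offset": [0, 0, -0.04], "yaw": 0}
    - {"offset": [0, 0, -0.02], "yaw": 0}
    - {"offset": [0, 0, 0], "yaw": 0.15}
    - {"offset": [0, 0, 0], "yaw": 0.15}
    - {"offset": [0, 0, 0], "yaw": 0.15}
    - {"offset": [0, 0, 0], "yaw": 0}
    - {"offset": [0, 0, 0], "yaw": 0}
    - {"offset": [0, 0, 0], "yaw": 0}

```text
time: 12.75
tool_pos: [0.5274, -0.2848, 0.2312]
eef_rot: [1.098, 2.943, -0.0]
wrist_force: [0.4, -0.0, 0.7]
opening: 0.0847
```

Run:
```python
from h import *
t=75*np.pi/180
plan(.565,-.031,.235,np.radians(74.8-90))
c=cam('top')
for nm,lo,hi,z in(('red',(0,180,60),(6,255,255),.026),('blue',(105,140,60),(125,255,255),.136)):
    b,l=blobs(c,lo,hi,40)
    for s,ce in b: print(nm,s,ce,ray(c,ce,z).round(3))
cv2.imwrite('pics/s3.png',cv2.resize(c['image'][90:290,170:520,::-1],None,fx=2.2,fy=2.2))
```

```text
t 12.75 pos [ 0.5274 -0.2848  0.2312] ta 49.1 q [-0.56  0.39  1.34 -0.    1.41 -1.41] open 0.0847 F [ 0.4 -0.   0.7] z-axis [ 0. -0. -1.]
shift [ 0.1378  0.2165 -0.0038] yaw 1.1222
blue [53, 71, 18, 28, 227] [61.2, 84.3] [0.765 0.588 0.136]
blue [300, 156, 12, 14, 92] [305.9, 161.8] [ 0.568 -0.03   0.136]
blue [99, 175, 21, 35, 294] [109.0, 191.9] [0.491 0.438 0.136]
blue [460, 262, 43, 21, 402] [481.0, 272.0] [ 0.313 -0.432  0.136]
```

View pics/s3.png

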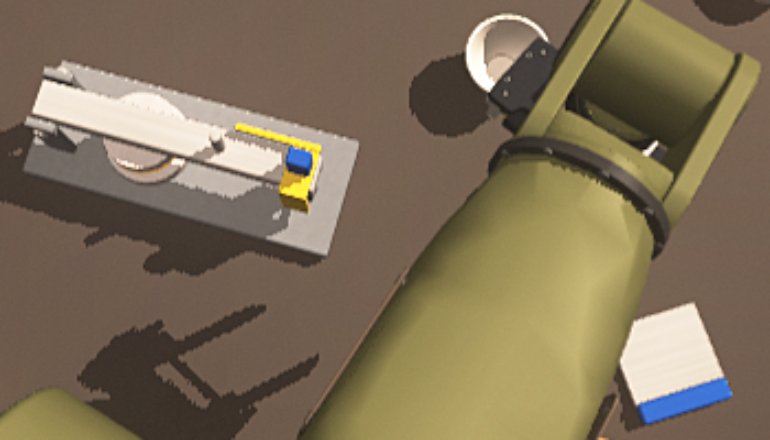

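The arm hides the mat here, so I'll check the collar once it has moved away. The press arm and latch look undisturbed. Going to the knob now.

>>> drive_tool:
  rows:
    - {"offset": [0.008, 0.0125, 0], "yaw": 0}
    - {"offset": [0.02, 0.032, 0], "yaw": 0}
    - {"offset": [0.02, 0.032, 0], "yaw": 0}
    - {"offset": [0.02, 0.032, 0], "yaw": 0}
    - {"offset": [0.02, 0.032, 0], "yaw": 0}
    - {"offset": [0.02, 0.032, 0], "yaw": 0}
    - {"offset": [0.02, 0.03, 0], "yaw": 0}
    - {"offset": [0.01, 0.014, 0], "yaw": 0}
    - {"offset": [0, 0, 0], "yaw": 0.14}
    - {"offset": [0, 0, 0], "yaw": 0.14}

```text
time: 14.05
tool_pos: [0.5653, -0.0307, 0.231]
eef_rot: [1.506, 2.757, -0.0]
wrist_force: [0.6, -0.2, -0.4]
opening: 0.0845
```

>>> drive_tool:
  rows:
    - {"offset": [0, 0, 0], "yaw": 0.14}
    - {"offset": [0, 0, 0], "yaw": 0.14}
    - {"offset": [0, 0, 0], "yaw": 0.14}
    - {"offset": [0, 0, 0], "yaw": 0.14}
    - {"offset": [0, 0, 0], "yaw": 0.14}
    - {"offset": [0, 0, 0], "yaw": 0.14}
    - {"offset": [0, 0, 0], "yaw": 0}
    - {"offset": [0, 0, 0], "yaw": 0}
    - {"offset": [0, 0, 0], "yaw": 0}
    - {"offset": [0, 0, 0], "yaw": 0}
  hand: 0.6

```text
time: 15.3
tool_pos: [0.5654, -0.0309, 0.231]
eef_rot: [2.495, 1.91, -0.0]
wrist_force: [0.1, -0.0, 0.3]
opening: 0.0564
```

Run:
```python
from h import *
plan(.565,-.031,.235,np.radians(74.8-90))
c=cam('scene')
for k in('scene','top','wrist'):
  c=cam(k)
  for nm,lo,hi,z in(('red',(0,180,60),(6,255,255),.026),('blue',(105,140,60),(125,255,255),.156)):
    b,l=blobs(c,lo,hi,40)
    for s,ce in b: print(k,nm,s,ce,ray(c,ce,z).round(3))
  if k=='scene': A=cv2.resize(c['image'][150:300,150:400,::-1],None,fx=2,fy=2)
  if k=='wrist':
    B=c['image'][:,:,::-1]; cv2.imwrite('pics/w3raw.png',B)
    cv2.imwrite('pics/w3.png',np.vstack([cv2.resize(B,(500,312)),A[:280]]))
```

```text
t 15.3 pos [ 0.5654 -0.0309  0.231 ] ta -15.13 q [-0.12  0.32  1.44 -0.    1.39  0.14] open 0.0564 F [ 0.1 -0.   0.3] z-axis [ 0. -0. -1.]
shift [-0.0002 -0.0003 -0.004 ] yaw 0.0012
scene red [237, 204, 16, 19, 228] [244.6, 212.9] [ 0.528 -0.286  0.026]
scene blue [50, 9, 79, 53, 2777] [90.1, 34.6] [ 0.092 -1.153  0.156]
scene blue [0, 100, 25, 56, 719] [7.9, 129.1] [ 0.595 -1.055  0.156]
scene blue [208, 146, 33, 7, 200] [224.1, 149.0] [ 0.425 -0.386  0.156]
scene blue [315, 222, 12, 16, 132] [320.6, 229.2] [ 0.576 -0.027  0.156]
scene blue [508, 282, 21, 36, 306] [517.3, 299.3] [0.587 0.458 0.156]
top red [395, 180, 19, 18, 231] [404.3, 188.6] [ 0.528 -0.284  0.026]
top blue [53, 71, 18, 28, 227] [61.2, 84.3] [0.755 0.574 0.156]
top blue [99, 175, 21, 35, 297] [109.1, 191.9] [0.487 0.427 0.156]
top blue [460, 262, 43, 21, 398] [481.0, 271.9] [ 0.313 -0.425  0.156]
wrist red [325, 339, 28, 25, 576] [338.3, 349.9] [ 0.523 -0.299  0.026]
wrist blue [307, 183, 21, 35, 695] [316.8, 200.1] [ 0.564 -0.026  0.156]
```

View pics/w3.png

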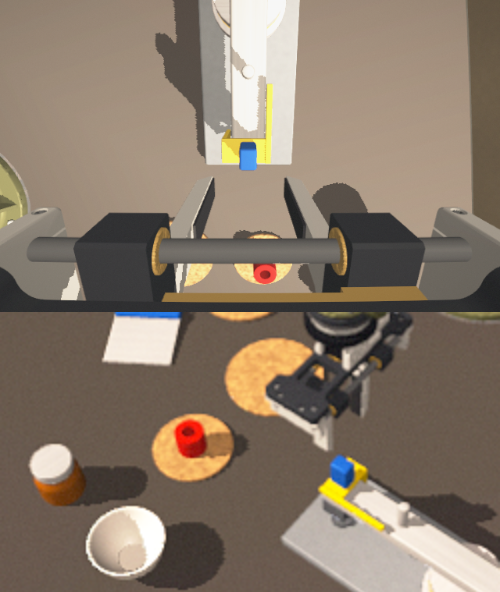

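The scene crop shows the collar upright on the small mat, near (190,440), and both views place it at (0.528, -0.285). The wrist view shows the knob at full-frame (317,200), centred between the jaws. Going down with the TCP kept above the yellow bar.

>>> drive_tool:
  rows:
    - {"offset": [0, 0, 0.015], "yaw": 0}
    - {"offset": [0, 0, 0.02], "yaw": 0}
    - {"offset": [0, 0, 0.02], "yaw": 0}
    - {"offset": [0, 0, 0.02], "yaw": 0}
    - {"offset": [0, 0, 0.015], "yaw": 0}
    - {"offset": [0, 0, 0.01], "yaw": 0}
    - {"offset": [0, 0, 0.007], "yaw": 0}
    - {"offset": [0, 0, 0], "yaw": 0}
    - {"offset": [0, 0, 0], "yaw": 0}
    - {"offset": [0, 0, 0], "yaw": 0}

```text
time: 16.75
tool_pos: [0.5656, -0.0309, 0.1244]
eef_rot: [2.495, 1.908, 0.001]
wrist_force: [-0.2, 0.2, -0.3]
opening: 0.0565
```

>>> drive_tool:
  rows:
    - {"offset": [0, 0, 0], "yaw": 0}
    - {"offset": [0, 0, 0], "yaw": 0}
    - {"offset": [0, 0, 0], "yaw": 0}
    - {"offset": [0, 0, 0], "yaw": 0}
    - {"offset": [0, 0, 0], "yaw": 0}
    - {"offset": [0, 0, 0], "yaw": 0}
    - {"offset": [0, 0, 0], "yaw": 0}
    - {"offset": [0, 0, 0], "yaw": 0}
    - {"offset": [0, 0, 0], "yaw": 0}
    - {"offset": [0, 0, 0], "yaw": 0}
  hand: 0

```text
time: 18.0
tool_pos: [0.5642, -0.0306, 0.1239]
eef_rot: [-2.494, -1.907, 0.003]
wrist_force: [-10.9, 2.8, 5.8]
opening: 0.0194
```

Run:
```python
from h import *
plan(.565,-.031,.124,np.radians(74.8-90))
```

```text
t 18.0 pos [ 0.5642 -0.0306  0.1239] ta -15.18 q [-0.12  0.41  1.57  0.    1.17  0.15] open 0.0194 F [-10.9   2.8   5.8] z-axis [-0.003  0.001 -1.   ]
shift [-0.0002  0.0009 -0.0001] yaw 0.0003
```

>>> drive_tool:
  rows:
    - {"offset": [0, -0.003, 0], "yaw": 0}
    - {"offset": [0, -0.004, 0], "yaw": 0}
    - {"offset": [0, -0.004, 0], "yaw": 0}
    - {"offset": [0, -0.004, 0], "yaw": 0}
    - {"offset": [0, -0.004, 0], "yaw": 0}
    - {"offset": [0, -0.004, 0], "yaw": 0}
    - {"offset": [0, -0.003, 0], "yaw": 0}
    - {"offset": [0, -0.001, 0], "yaw": 0}
    - {"offset": [0, 0, 0], "yaw": 0}
    - {"offset": [0, 0, 0], "yaw": 0}

```text
time: 19.25
tool_pos: [0.5395, -0.0238, 0.124]
eef_rot: [2.495, 1.908, 0.001]
wrist_force: [6.1, -0.8, -4.0]
opening: 0.0198
```

Run:
```python
from h import *
plan(.5642,-.0306,.1239)
c=cam('wrist')
for s,ce in blobs(c,(105,140,60),(125,255,255),40)[0]: print(s,ce)
```

```text
t 19.25 pos [ 0.5395 -0.0238  0.124 ] ta -15.19 q [-0.11  0.36  1.64  0.    1.14  0.15] open 0.0198 F [ 6.1 -0.8 -4. ] z-axis [ 0.001 -0.    -1.   ]
shift [-0.0001  0.0256  0.0001] yaw 0
[301, 218, 37, 64, 2197] [319.1, 250.2]
```

Travel is 25.6 mm and the force of about 6 N matches the spring. One more millimetre to seat it on the stop.

>>> drive_tool:
  rows:
    - {"offset": [0, -0.0006, 0], "yaw": 0}
    - {"offset": [0, -0.0006, 0], "yaw": 0}
    - {"offset": [0, 0, 0], "yaw": 0}
    - {"offset": [0, 0, 0], "yaw": 0}
    - {"offset": [0, 0, 0], "yaw": 0}
    - {"offset": [0, 0, 0], "yaw": 0}
    - {"offset": [0, 0, 0], "yaw": 0}
    - {"offset": [0, 0, 0], "yaw": 0}
    - {"offset": [0, 0, 0], "yaw": 0}
    - {"offset": [0, 0, 0], "yaw": 0}

```text
time: 20.55
tool_pos: [0.5386, -0.0236, 0.1241]
eef_rot: [2.495, 1.908, 0.002]
wrist_force: [9.3, -1.1, -4.7]
opening: 0.0199
```

Firm against the stop. Now lifting along the hinge arc.

>>> drive_tool:
  rows:
    - {"offset": [0.0014, 0, -0.0067], "yaw": 0}
    - {"offset": [0.0014, 0, -0.0067], "yaw": 0}
    - {"offset": [0.0014, 0, -0.0067], "yaw": 0}
    - {"offset": [0.0014, 0, -0.0067], "yaw": 0}
    - {"offset": [0.002, 0, -0.0065], "yaw": 0}
    - {"offset": [0.002, 0, -0.0065], "yaw": 0}
    - {"offset": [0.002, 0, -0.0065], "yaw": 0}
    - {"offset": [0.002, 0, -0.0065], "yaw": 0}
    - {"offset": [0, 0, 0], "yaw": 0}
    - {"offset": [0, 0, 0], "yaw": 0}

```text
time: 21.8
tool_pos: [0.5422, -0.0105, 0.1768]
eef_rot: [2.494, 1.908, 0.002]
wrist_force: [9.5, -1.9, -4.9]
opening: 0.0198
```

Run:
```python
from h import *
plan(.5386,-.0236,.1241)
c=cam('scene'); cv2.imwrite('pics/s5.png',cv2.resize(c['image'][150:350,250:470,::-1],None,fx=2.7,fy=2.7))
```

```text
t 21.8 pos [ 0.5422 -0.0105  0.1768] ta -15.18 q [-0.09  0.31  1.58 -0.    1.25  0.18] open 0.0198 F [ 9.5 -1.9 -4.9] z-axis [ 0.002 -0.    -1.   ]
shift [-0.0136 -0.0001  0.0527] yaw 0
```

View pics/s5.png

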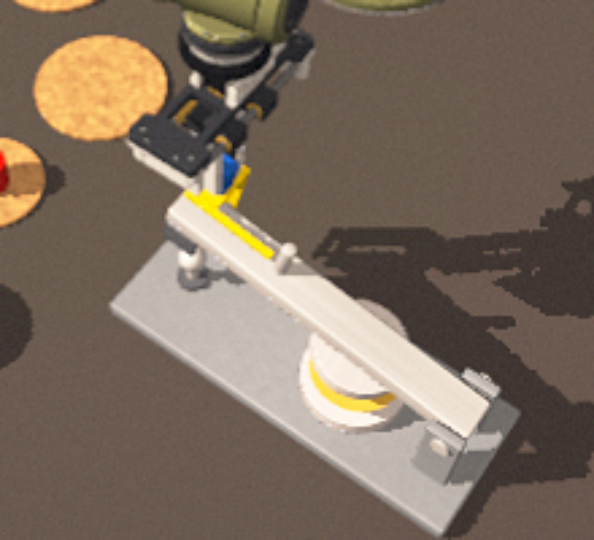

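The arm is rising off the ball (stud visible at (190,262)) with the knob held and steady forces. Continuing along the arc.

>>> drive_tool:
  rows:
    - {"offset": [0.0026, 0, -0.0063], "yaw": 0}
    - {"offset": [0.0026, 0, -0.0063], "yaw": 0}
    - {"offset": [0.0026, 0, -0.0063], "yaw": 0}
    - {"offset": [0.0026, 0, -0.0063], "yaw": 0}
    - {"offset": [0.0031, 0, -0.0061], "yaw": 0}
    - {"offset": [0.0031, 0, -0.0061], "yaw": 0}
    - {"offset": [0.0031, 0, -0.0061], "yaw": 0}
    - {"offset": [0.0031, 0, -0.0061], "yaw": 0}
    - {"offset": [0, 0, 0], "yaw": 0}
    - {"offset": [0, 0, 0], "yaw": 0}

```text
time: 23.1
tool_pos: [0.5482, 0.0114, 0.2262]
eef_rot: [2.494, 1.907, 0.001]
wrist_force: [10.1, -3.2, -4.9]
opening: 0.0195
```

Run:
```python
from h import *
plan(.5386,-.0236,.1241)
c=cam('scene'); cv2.imwrite('pics/s6.png',cv2.resize(c['image'][130:350,150:460,::-1],None,fx=2.5,fy=2.5))
for s,ce in blobs(c,(0,180,60),(6,255,255),40)[0]: print('red',s,ce,ray(c,ce,.026).round(3))
```

```text
t 23.1 pos [0.5482 0.0114 0.2262] ta -15.19 q [-0.05  0.28  1.5  -0.    1.36  0.22] open 0.0195 F [10.1 -3.2 -4.9] z-axis [ 0.002 -0.001 -1.   ]
shift [-0.0363 -0.0003  0.1021] yaw 0
red [237, 204, 16, 19, 231] [244.8, 213.0] [ 0.528 -0.286  0.026]
```

View pics/s6.png

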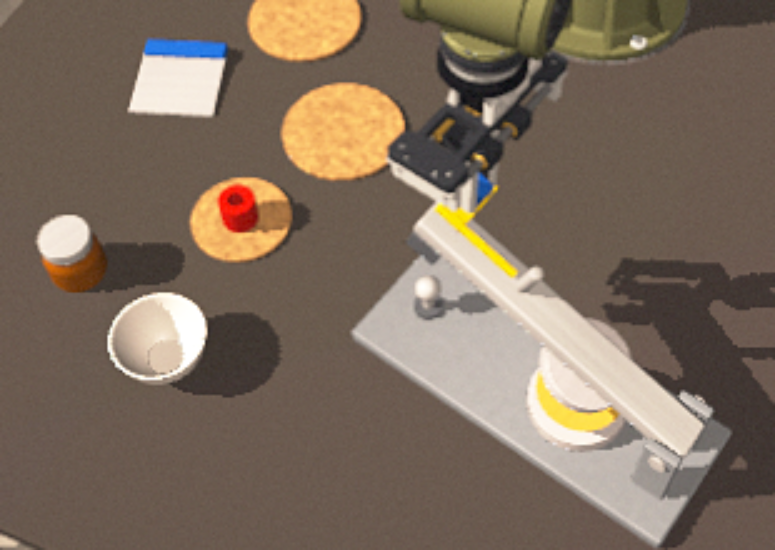

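Run:
```python
from h import *
c=cam('scene');a=np.radians(74.8);px=np.array([np.sin(a),-np.cos(a)]);py=np.array([np.cos(a),np.sin(a)]);o=np.array([.565,-.0307])
for th in(.2,.27,.32,.36,.4):
    P=[]
    for x in(.022,-.022):
        y=.3-.32*np.cos(th)+.012*np.sin(th);z=.094+.32*np.sin(th)+.012*np.cos(th);P.append([*(o+px*x+py*y),z])
    print(th,((proj(c,P)-[150,130])*2.5).round(0).tolist())
print(ctrl.read_state()['wrist_force'].round(1))
```

```text
0.2 [[404.0, 239.0], [431.0, 210.0]]
0.27 [[409.0, 230.0], [436.0, 201.0]]
0.32 [[413.0, 224.0], [440.0, 194.0]]
0.36 [[417.0, 220.0], [444.0, 190.0]]
0.4 [[421.0, 215.0], [449.0, 185.0]]
[11.  -1.8 -4.8]
```

The corner check puts the angle at about 0.30–0.36 rad, against 0.27 needed. I'll raise a little more for margin.

>>> drive_tool:
  rows:
    - {"offset": [0.0022, 0, -0.0036], "yaw": 0}
    - {"offset": [0.0022, 0, -0.0036], "yaw": 0}
    - {"offset": [0.0022, 0, -0.0036], "yaw": 0}
    - {"offset": [0.0023, 0, -0.0036], "yaw": 0}
    - {"offset": [0.0023, 0, -0.0036], "yaw": 0}
    - {"offset": [0, 0, 0], "yaw": 0}
    - {"offset": [0, 0, 0], "yaw": 0}
    - {"offset": [0, 0, 0], "yaw": 0}
    - {"offset": [0, 0, 0], "yaw": 0}
    - {"offset": [0, 0, 0], "yaw": 0}

```text
time: 24.45
tool_pos: [0.5511, 0.022, 0.2441]
eef_rot: [2.494, 1.907, 0.001]
wrist_force: [10.8, -3.1, -5.1]
opening: 0.0197
```

Run:
```python
from h import *
plan(.5386,-.0236,.1241)
c=cam('scene'); im=cv2.resize(c['image'][170:290,290:400,::-1],None,fx=5,fy=5,interpolation=cv2.INTER_CUBIC)
a=np.radians(74.8);px=np.array([np.sin(a),-np.cos(a)]);py=np.array([np.cos(a),np.sin(a)]);o=np.array([.565,-.0307])
for th,col in((.27,(0,0,255)),(.36,(0,255,0)),(.43,(255,0,0))):
    y=.3-.32*np.cos(th)+.012*np.sin(th);z=.094+.32*np.sin(th)+.012*np.cos(th)
    for p in proj(c,[[*(o+px*x+py*y),z] for x in(.022,-.022)]): cv2.circle(im,tuple(int(v) for v in (p-[290,170])*5),3,col,-1)
cv2.imwrite('pics/s7.png',im)
```

```text
t 24.45 pos [0.5511 0.022  0.2441] ta -15.2 q [-0.03  0.28  1.46 -0.    1.4   0.24] open 0.0197 F [10.8 -3.1 -5.1] z-axis [ 0.001 -0.001 -1.   ]
shift [-0.0472 -0.0003  0.12  ] yaw 0
```

View pics/s7.png

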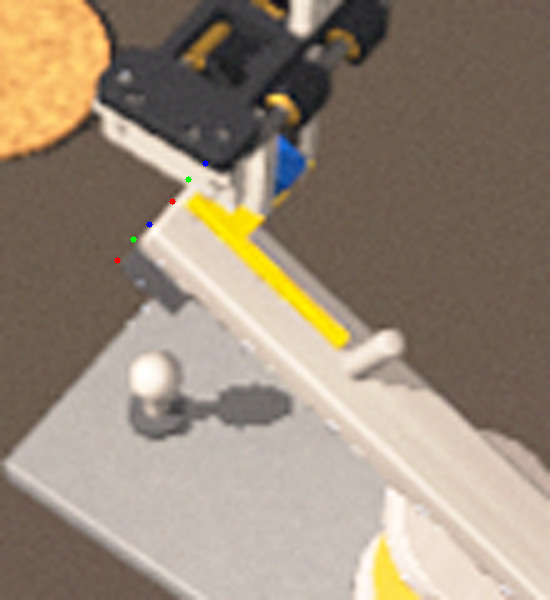

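The arm's corner is at (145,235), next to the 0.43 rad mark at (149,224). That is a free-end lift of about 12 cm, and the ball is bare below it. The grip is steady, so I'm handing in.

```bash
python3 -c "
from station import ctrl
print(ctrl.hand_in())"
```

```text
the job is handed in; nothing more can be done
None
```

The job is done and handed in at about 24.5 s of the 58 s allowed, with the gripper still holding the press arm up; the hand-in reports no verdict.

- **Collar:** I lifted it straight off the post and released it on the smallest mat only after contact (about 10 N). It stands upright at (0.528, -0.285), within about 2 mm of the mat's centre in both overhead views. It was still there in a later check.
- **Latch:** With the arm still down, I pulled it about 26 mm to its stop. The force rose from the spring's 6 N to 9 N there, and stayed at about 10–11 N through the lift, so it kept its travel.
- **Arm:** I raised it along its hinge arc. The tool's travel gives about 0.43 rad, or roughly 12 cm at the free end. The final picture puts the arm's end close to the 0.43 rad mark and clearly above the 0.27 rad one.
- **Disagreement:** Partway up, I read about 0.30 rad by eye from the picture while the tool's travel gave 0.36, so I raised it further for margin.
- **Other things:** I never moved against the bowl, jar or scraper, and they looked undisturbed in the last wide view. I did not measure their positions.

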